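# Find the release groove and spring open the paint chest

### The job

Open the painter's wooden chest by feel: starting near either end of the ledge in front of its lid, run a fingertip lightly along the ledge until it drops into the release groove, then press down inside the groove so that the catch lets go. Draw back and let the sprung lid swing fully open. Do not hammer on anything, and leave the paints, brushes and other things on the table where they stand.

Things in the scene. Friction and masses are not known exactly. Their poses are not given: they have to be found in the camera images.
- chest: pale wooden paint chest fixed to the table, 300 mm deep (x), 440 wide (y). Origin: centre of its underside; its x axis points from its front (x = -150, towards the robot) to its back. A flat wooden ledge runs along the whole front; behind it lies the shut lid, top 94 mm above the table, 9 higher than the ledge; the lid's front face is 1 mm behind the ledge
- ledge_mid (a point): middle of the ledge's top, 85 mm above the table; axes as the chest's. Ledge: x -21 to +21, y -220 to +220 mm, smooth and level but for one groove, centred anywhere from y = -100 to +100 (differs each time, not given): 44 mm long (y), x -21 to +18, open above and in front, walls upright. In it lies the catch's pad, 42 (y) x 36 (x) mm, of the same wood, its top 10 mm below the ledge
- catch (a joint): push pad of the catch in the groove: 0 at rest, 0.008 m pressed to its stop. It goes straight down, lets the lid go after about 4.5 mm and has 8 mm of travel. 3 N starts it, about 5.5 N lets go, 7 N reaches the stop; it springs back when released
- lid (a joint): lid hinge at the chest's back: 0 shut, 1.2 rad fully open. The catch holds it shut; once let go, springs swing it up by themselves in about 3 s with under 3 N at its front edge (it waits under anything in its way and goes on when that is gone). Panel 12 mm thick, 255 mm from hinge to front edge; the hinge line is 148 mm behind the chest's origin, 88 mm up
- lid_front_edge (a point): middle of the upper front edge of the lid
- jar: closed paint jar, 62 mm across, 70 mm tall, in front of the chest; origin at the middle of its underside
- tube: paint tube lying in front of the chest, about 110 x 30 x 20 mm; origin on the table below its middle
- tape: roll of paper tape lying flat in front of the chest, 92 mm across, 24 mm high; origin at the middle of its underside
- palette_knife: palette knife with a wooden handle lying to the right (-y) of the chest, 250 mm long, 18 mm high; origin on the table below the front end of the handle
- squeeze_bottle: white plastic bottle standing to the left (+y) of the chest, 64 mm across, 190 mm tall; origin at the middle of its underside
- fixative_can: metal spray can standing to the left of the chest, 58 mm across, 170 mm tall; origin at the middle of its underside
- brush_pot: ceramic pot full of brushes standing to the right of the chest, 84 mm across, 110 mm tall, with brushes up to 230 mm; origin at the middle of its underside

How it is judged:
On the way, in this order (a step that is already met when the one before it is completed fails the run):
1. a fingertip touches the ledge near one of its ends (x of the grasp point in the frame of chest below -0.085 m and contact force between the fingers and chest above 0.4 N and (y of the grasp point in the frame of chest between 0.158 and 0.24 m or y of the grasp point in the frame of chest between -0.24 and -0.158 m)), for 0.05 s.
2. the fingertip, still touching the ledge, has moved along it towards the middle (x of the grasp point in the frame of chest below -0.085 m and contact force between the fingers and chest above 0.4 N and (y of the grasp point in the frame of chest between 0.125 and 0.152 m or y of the grasp point in the frame of chest between -0.152 and -0.125 m)), for 0.02 s.
3. the fingertip presses the catch in the groove until it lets the lid go (value of joint catch above 0.004 m and contact force between the fingers and anything else above 1 N), for 0.05 s.
At the end, for the whole second after the job is handed in: The lid stands fully open (hinge beyond 1.1 rad of 1.2) and at rest, the catch has sprung back (within 1.5 mm of rest), and every loose thing is within 30 mm of where it stood, the standing ones upright (value of joint lid above 1.1 rad and velocity of joint lid below 0.1 rad/s and value of joint catch below 0.0015 m and distance of each of jar, tube, tape, palette_knife, squeeze_bottle, fixative_can, brush_pot from where it was at the start of the episode below 0.03 m and angle between each of jar, squeeze_bottle, fixative_can, brush_pot's own z axis and vertical below 0.2 rad); the robot touches nothing.
It fails at once if a loose thing is pushed, lifted or carried more than 40 mm (distance of any of jar, tube, tape, palette_knife, squeeze_bottle, fixative_can, brush_pot from where it was at the start of the episode above 0.04 m).
It fails at once if a standing thing is knocked over (angle between any of jar, squeeze_bottle, fixative_can, brush_pot's own z axis and vertical above 0.5 rad).
It fails at once if the fingers hammer on something: more than 60 N (contact force between the fingers and anything else above 60 N).
It also fails if it takes over 54 s, if anything falls off the work surface, if the arm or the gripper's body presses on something with over 40 N, if the wrist force passes 120 N, or if a joint passes its speed limit or range.

### The arm

A 7-joint arm with a two-finger parallel gripper is mounted at the origin on the work surface. World frame = base frame: x ahead of the robot, y to its left, z up, the work surface at z = 0. Lengths are in m, angles in rad, forces in N, time in s.
With the tool pointing down it reaches from about 0.425 to 0.875 m from the base axis. Payload 4.7 kg.
Tool frame: the origin (TCP) lies at the very end of the fingers, on their centre line; the grasp point (between the pads) lies behind it (ctrl.tcp_to_grasp is the y of the grasp point in the tool frame, in m); y points along the fingers, x is the direction in which the jaws open and shut, and the axes are right-handed (so a half turn about y gives the same grasp; the last joint's range is limited). The gripper opens to 87 mm and grips with 3 to 60 N. Pads are 19 mm wide; open, the fingers measure 117 mm over their backs; the gripper's body (75 mm by 190 mm) begins 51 mm behind the grasp point.
Start: joints at [-1.104, 0.321, -0.07, 1.45, 0.023, 1.371, -0.057], TCP at [0.284, 0.585, 0.191] pointing down, gripper open.
Joint ranges: [-2.86, 2.86], [-0.3, 2.09], [-1.38, 1.24], [0.06, 2.45], [-1.56, 4.7], [0.09, 2.05], [-2.69, 2.69]. Speed limits (rad/s): [2.57, 2.57, 3.14, 3.14, 3.14, 3.14, 3.14].

### API

Orientations are given as a rotation vector (axis times angle).
In Python, from bench import ctrl, get_image, workorder gives the robot as it stands.
- The arm moves only by the tool drive_tool, never from a script. Its argument "increments" is text: rows parted by semicolons, each of 5 numbers parted by spaces: the shift along the tool's x, y, z in mm, then the turn about the tool's y in degrees, then the closure in counts, from 0 (fully open) to 255 (shut). In form: tx ty tz yaw fingers; .... A call has 1 to 20 rows; each row shifts and turns the commanded pose from where the row before left it, along the tool's axes as they then stand; what a row does not reach is not made up. A row lasts 1/8 s, in which the tool goes at most 62.5 mm and 10.7 degrees, less where a joint would pass 70% of its speed; a pose out of reach is approached as far as the arm can. A call is refused whole if a number of a shift passes 62.5 or a number of a turn 10.7, either way. A call with a gripper value outside its range is refused whole. The fingers move at their own pace and stop on an object; "squeeze" is the grip in N (left out, the last holds). Time passes only in rows, so rows that do not move let the fingers close. It gives the time, the measured TCP pose, the force and the opening at its end, in the units of the state.
- ctrl.get_state(): the state, without advancing time (a new reading comes with each control period).
- get_image(name): name is "side" or "top"; returns a dict with "img" (384x512x3 uint8, red, green, blue), "mtx" (3x3 intrinsics, pixels), "camera_from_world" (4x4, takes a point from world to camera coordinates). Camera axes: x right, y up, looking along -z (the intrinsics and any distortion apply to the point x, -y, -z); pixel columns grow to the right and rows downward; lengths in m; the calibration is good to about 2 mm. A picture is of the moment at which its call begins. There is no depth.
- workorder.close_job(): hands the job in, once; it reports no verdict.
The state is a dict: "time": time; "joint_positions": joint angles; "qd": joint speeds; "joint_torque": joint torques, N m; "position": TCP position; "tool_rot": TCP orientation; "ft_force": force on the tool from outside, world axes, zero at the start; "torque": the same for the moment, N m; "grip_width": opening from 0.0 (shut) to 1.0 (fully open).
Only numpy, scipy, OpenCV 4.12 (cv2) and the standard library are available. Lean on these libraries where they do the work, as an engineer would, in place of code of your own. Each camera call takes 0.05 s, during which the arm holds its last target.

## Working session

There is one attempt and no reset: what is moved stays moved. The work goes in short steps, Python scripts to look and compute and a tool call to move; the robot and the scene stay as the last step left them, time stands still between calls to the robot, and variables do not carry over. Pictures are saved under pics/ and viewed, and the job is handed in when it is done.

Besides the shell and the picture viewer there is one more tool, called after ">>>" in YAML: its name, and indented under it one key for each argument. drive_tool: Moves the arm, as the interface text tells. Its arguments: {"type":"object","properties":{"increments":{"type":"string"},"squeeze":{"type":"number"}},"required":["increments"]}

```bash
mkdir -p pics; ls
python3 - <<'E'
from bench import ctrl,get_image
import cv2,numpy as np
s=ctrl.get_state(); print(s); print(ctrl.tcp_to_grasp)
for n in("side","top"):
    d=get_image(n); cv2.imwrite(f"pics/{n}0.png",d["img"][:,:,::-1]); print(n,d["mtx"],d["camera_from_world"],d.keys())
    np.savez(f"{n}0.npz",**{k:np.array(v) for k,v in d.items()})
E
```

```text
pics
{'time': 0.0, 'joint_positions': array([-1.10389345,  0.32183624, -0.07007395,  1.45163853,  0.02260147,
        1.37082644, -0.05691591]), 'qd': array([-8.72329191e-04,  1.21992109e-03, -2.36088547e-04, -1.94443522e-03,
        8.10855427e-05, -1.89517019e-04,  1.94055253e-03]), 'joint_torque': array([-8.55374419e-04, -4.91280127e+01, -4.04374329e-01, -3.12531495e+01,
       -6.39276300e-02,  4.36198991e-02,  1.83174243e-04]), 'position': array([0.28415522, 0.58392171, 0.19007122]), 'tool_rot': array([-1.39115503, -0.86838876,  0.87096709]), 'ft_force': array([ 0.308533  ,  0.00350144, -0.3351327 ]), 'torque': array([-0.05404521, -0.03941661,  0.01506405]), 'grip_width': 1.000171741683277}
-0.0187
side [[451.01676778   0.         255.25720128]
 [  0.         451.01676778 182.45623968]
 [  0.           0.           1.        ]] [[ 0.99949404 -0.0296644   0.01147545 -0.56455639]
 [ 0.01220258  0.69080806  0.72293522 -0.06680932]
 [-0.02937277 -0.72242941  0.69082052 -1.35857981]
 [ 0.          0.          0.          1.        ]] dict_keys(['img', 'mtx', 'camera_from_world'])
top [[360.55277432   0.         256.07594362]
 [  0.         360.55277432 192.6143033 ]
 [  0.           0.           1.        ]] [[ 0.01497377 -0.99985351  0.00829088 -0.02395111]
 [ 0.99407013  0.0157793   0.10758995 -0.57897717]
 [-0.10770501  0.00663068  0.99416078 -0.98720398]
 [ 0.          0.          0.          1.        ]] dict_keys(['img', 'mtx', 'camera_from_world'])
```

View pics/side0.png

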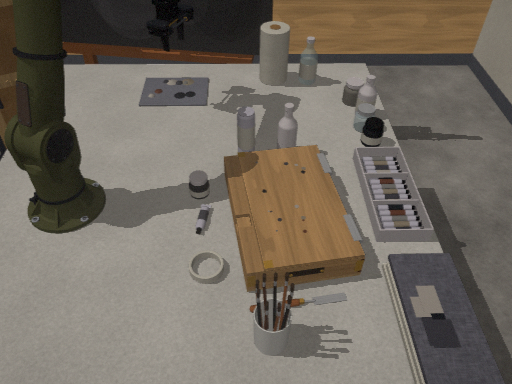

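View pics/top0.png

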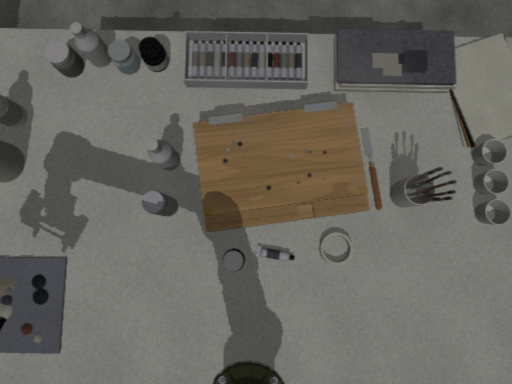

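Run:
```python
import cv2
a=cv2.imread("pics/top0.png")[90:270,180:385]; cv2.imwrite("pics/t0z.png",cv2.resize(a,None,fx=3.8,fy=3.3*1.0,interpolation=cv2.INTER_CUBIC)[:600,:800])
a=cv2.imread("pics/side0.png")[140:290,185:365]; cv2.imwrite("pics/s0z.png",cv2.resize(a,None,fx=4,fy=4,interpolation=cv2.INTER_CUBIC))
```

```text
(no output)
```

View pics/t0z.png

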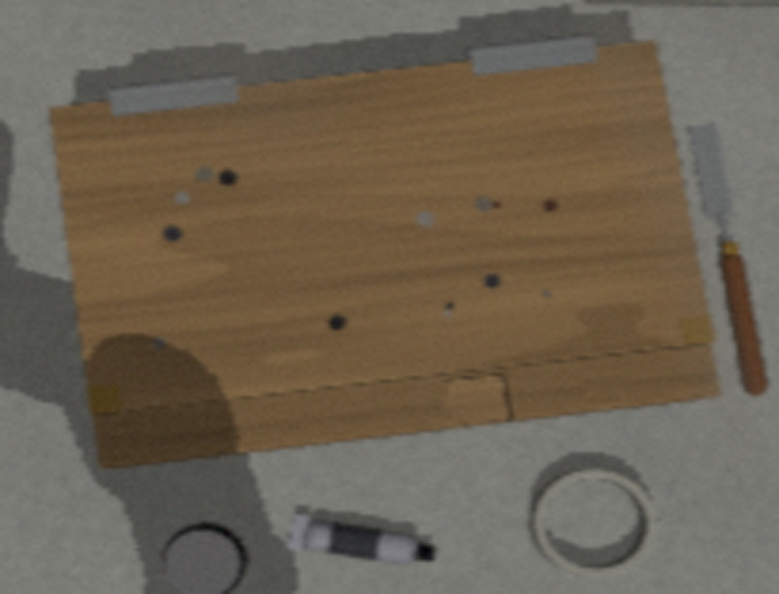

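View pics/s0z.png

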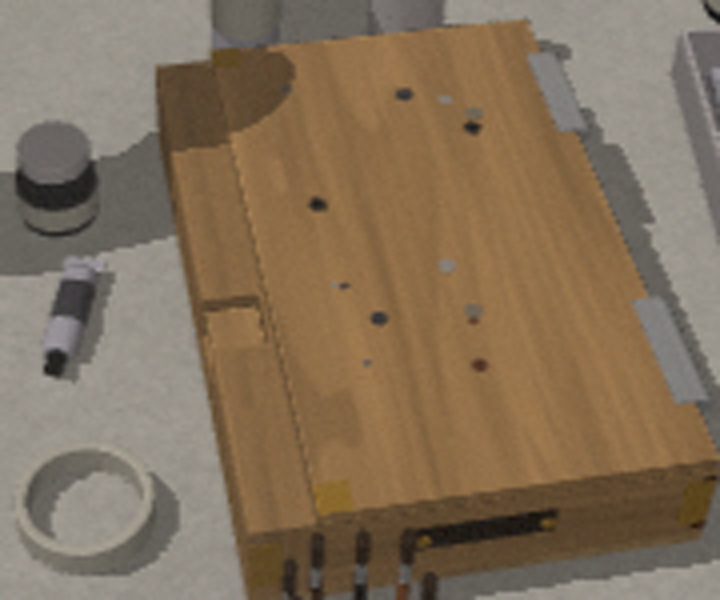

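```bash
cat > h.py <<'E'
import numpy as np
def cam(n):
    d=np.load(f"{n}0.npz"); return d["mtx"],d["camera_from_world"]
def ray(n,u,v):
    K,T=cam(n); p=np.linalg.solve(K,[u,v,1]); d=T[:3,:3].T@np.array([p[0],-p[1],-p[2]]); return -T[:3,:3].T@T[:3,3],d
def onz(n,u,v,z):
    o,d=ray(n,u,v); return o+d*(z-o[2])/d[2]
def proj(n,P):
    K,T=cam(n); c=T[:3,:3]@P+T[:3,3]; q=K@[c[0],-c[1],-c[2]]; return q[:2]/q[2]
E
python3 - <<'E'
from h import *
t=lambda x,y,z:onz("top",180+(x+.5)/3.8-.5,90+(y+.5)/3.3-.5,z)
s=lambda x,y,z:onz("side",185+x/4,140+y/4,z)
np.set_printoptions(precision=4,suppress=True)
TL,TR=t(98,467,.085),t(720,395,.085); SL,SR=s(155,66,.085),s(247,533,.085)
print("frontcorners top",TL,TR,np.linalg.norm(TL-TR),"side",SL,SR,np.linalg.norm(SL-SR))
BL,BR=t(50,107,.09),t(657,42,.09); SBL,SBR=s(527,20,.09),s(718,460,.09)
print("back",BL,BR,SBL,SBR,np.linalg.norm(BL-TL),np.linalg.norm(BR-TR))
L,R=(TL+SL)/2,(TR+SR)/2
ey=(L-R)/np.linalg.norm(L-R); ex=np.array([ey[1],-ey[0],0]); m=(L+R)/2
print("yaw",np.degrees(np.arctan2(ex[1],ex[0])),"front mid",m,"ex",ex,"ey",ey, "ledge_mid",m+ex*.021,"chest o",m+ex*.15)
lm=m+ex*.021
f=lambda P:(np.array([(P-lm)@ex,(P-lm)@ey])*1000)
for x,y in((512,420),(510,371)):print("groove right wall",f(t(x,y,.085)))
for x,y in((447,423),(445,380)):print("left pad edge top",f(t(x,y,.075)))
for x,y in((203,302),(258,297)):print("side: L wall top",f(s(x,y,.085)))
for x,y in((215,349),(264,343)):print("side: R pad",f(s(x,y,.085)))
for k,(u,v),z in(("jar",(203,555),.07),("tubeL",(295,525),.015),("tubeR",(430,552),.01),("tape",(595,515),.024)):
    P=t(u,v,z);print(k,P,f(P))
for q in range(-200,201,100):print(q, lm+ey*q/1000)
E
```

```text
frontcorners top [0.4689 0.1176 0.085 ] [ 0.5333 -0.317   0.085 ] 0.43930925271134025 side [0.4696 0.1159 0.085 ] [ 0.5339 -0.3181  0.085 ] 0.4386879913548
back [0.7628 0.16   0.09  ] [ 0.8259 -0.2753  0.09  ] [0.7644 0.1616 0.09  ] [ 0.8279 -0.2736  0.09  ] 0.2969629366659154 0.29558652521970247
yaw 8.429972534874684 front mid [ 0.5015 -0.1004  0.085 ] ex [0.9892 0.1466 0.    ] ey [-0.1466  0.9892  0.    ] ledge_mid [ 0.5222 -0.0973  0.085 ] chest o [ 0.6498 -0.0784  0.085 ]
groove right wall [-21.9546 -70.8816]
groove right wall [ 17.4006 -75.3888]
left pad edge top [-18.1416 -26.6585]
left pad edge top [ 16.7495 -30.2991]
side: L wall top [-19.7734 -30.7534]
side: L wall top [ 17.6759 -32.419 ]
side: R pad [-18.017  -73.3226]
side: R pad [ 14.7456 -73.5612]
jar [0.3994 0.0439 0.07  ] [-100.7871  157.7297]
tubeL [ 0.4217 -0.0209  0.015 ] [-88.196   90.3502]
tubeR [ 0.4001 -0.1219  0.01  ] [-124.4536   -6.3892]
tape [ 0.4338 -0.2421  0.024 ] [-108.7055 -130.3018]
-200 [ 0.5516 -0.2951  0.085 ]
-100 [ 0.5369 -0.1962  0.085 ]
0 [ 0.5222 -0.0973  0.085 ]
100 [0.5076 0.0016 0.085 ]
200 [0.4929 0.1005 0.085 ]
```

Run:
```python
from h import *
from bench import ctrl
from scipy.spatial.transform import Rotation as R
np.set_printoptions(precision=4,suppress=True)
s=ctrl.get_state(); print(s['time']);M=R.from_rotvec(s['tool_rot']).as_matrix(); print(M)
print("tool x yaw",np.degrees(np.arctan2(M[1,0],M[0,0])))
lm=np.array([.5222,-.0973,.085]);ex=np.array([.9892,.1466,0]);ey=np.array([-.1466,.9892,0])
f=lambda P:(np.array([(P-lm)@ex,(P-lm)@ey])*1000)
for k,u,v,z in(("can top",153,201,.17),("bottle cap",155,147,.19),("pot",412,190,.11),("brush tips",455,180,.22),("brush tips2",455,199,.22)):
    P=onz("top",u,v,z);print(k,P,f(P))
for k,u,v in(("can side",246,112),("bottle side",289,107)):
    P=onz("side",u,v,.17 if 'can' in k else .19);print(k,P,f(P))
```

```text
0.1
[[ 0.4375 -0.0007 -0.8992]
 [ 0.8992 -0.0016  0.4375]
 [-0.0017 -1.     -0.0001]]
tool x yaw 64.05741103017898
can top [0.5398 0.2357 0.17  ] [ 66.2455 326.78  ]
bottle cap [0.6688 0.2312 0.19  ] [193.1468 303.4958]
pot [ 0.5841 -0.4224  0.11  ] [  13.5838 -330.6699]
brush tips [ 0.5956 -0.4744  0.22  ] [  17.2908 -383.7775]
brush tips2 [ 0.5513 -0.4724  0.22  ] [ -26.1937 -375.337 ]
can side [0.5405 0.2313 0.17  ] [ 66.2855 322.3684]
bottle side [0.6751 0.2279 0.19  ] [198.9146 299.2303]
```

>>> drive_tool:
  increments: "0 -15 0 0 255; -25 0 -28 0 255; -27 0 -31 0 255; -27 0 -31 0 255; -27 0 -31 0 255; -27 0 -31 0 255; -27 0 -31 0 255; -27 0 -31 0 255; -27 0 -31 0 255; -27 0 -31 0 255; -27 0 -31 0 255; -27 0 -31 0 255; -27 0 -31 0 255; -27 0 -31 0 255; -8 0 -6 9.3 255; 0 0 0 9.3 255; 0 0 0 9.3 255; 0 0 0 9.3 255; 0 0 0 9.2 255; 0 0 0 9.2 255"
  squeeze: 20

```text
time: 2.6
position: [0.4936, 0.086, 0.2073]
tool_rot: [-1.567, -0.113, 0.111]
ft_force: [-0.8, -0.4, 0.8]
grip_width: 0.004
```

>>> drive_tool:
  increments: "0 25 0 0 255; 0 25 0 0 255; 0 25 0 0 255; 0 20 0 0 255; 0 10 0 0 255; 0 0 0 0 255"

```text
time: 3.35
position: [0.4933, 0.0859, 0.1014]
tool_rot: [-1.568, -0.116, 0.116]
ft_force: [-0.2, 0.7, -0.3]
grip_width: 0.005
```

```bash
cat >> h.py <<'E'
from scipy.spatial.transform import Rotation as R
lm=np.array([.5222,-.0973,.085]);ex=np.array([.9892,.1466,0]);ey=np.array([-.1466,.9892,0])
def rep(s):
    M=R.from_rotvec(s['tool_rot']).as_matrix(); P=s['position']
    print(round(s['time'],2),"ledge frame mm",np.round([(P-lm)@ex*1e3,(P-lm)@ey*1e3,P[2]*1e3],1),"yaw",round(np.degrees(np.arctan2(M[1,0],M[0,0])),2),"tilt",np.round(M[:,1],3),"F",np.round(s['ft_force'],1))
E
python3 - <<'E'
from h import *
from bench import ctrl,get_image
import cv2
for n,(a,b,c,d) in(("side",(60,260,170,370)),("top",(90,270,120,390))):
    im=get_image(n)["img"][:,:,::-1]; cv2.imwrite(f"pics/{n}1.png",cv2.resize(im[a:b,c:d],None,fx=2.9,fy=2.9,interpolation=cv2.INTER_CUBIC))
rep(ctrl.get_state())
E
```

```text
3.45 ledge frame mm [ -1.  185.5 102.2] yaw 8.46 tilt [ 0.002  0.001 -1.   ] F [-0.6  0.2  0.6]
```

View pics/side1.png

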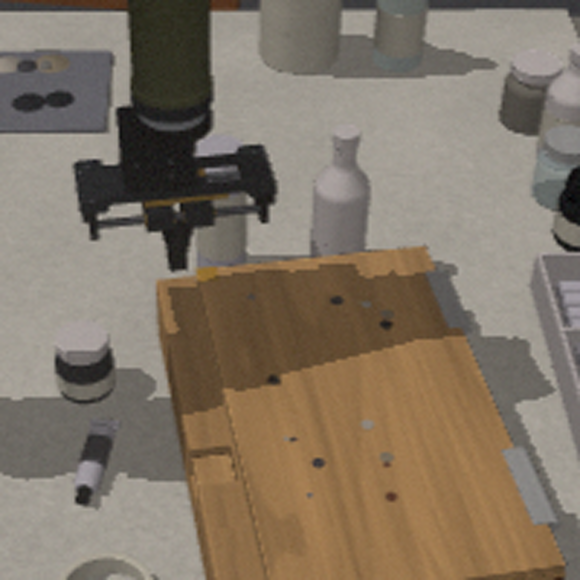

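View pics/top1.png

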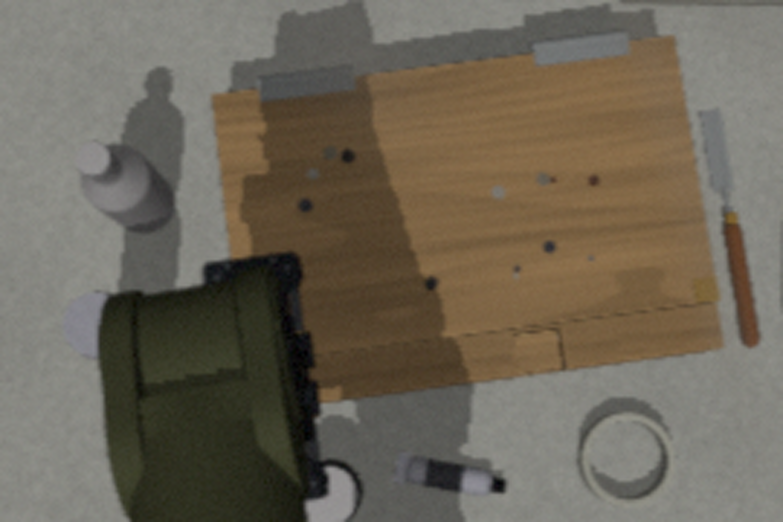

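>>> drive_tool:
  increments: "0 6 0 0 255; 0 4 0 0 255; 0 2 0 0 255; 0 1 0 0 255; 0 1 0 0 255; 0 1 0 0 255; 0 0 0 0 255"

```text
time: 4.32
position: [0.4933, 0.0859, 0.0861]
tool_rot: [-1.568, -0.116, 0.116]
ft_force: [0.1, -1.3, -0.3]
grip_width: 0.004
```

```bash
python3 -c "
from h import *
from bench import ctrl
rep(ctrl.get_state())"
```

```text
4.33 ledge frame mm [ -1.8 185.4  86.1] yaw 8.46 tilt [-0.  0. -1.] F [ 0.1 -1.3 -0.3]
```

>>> drive_tool:
  increments: "0 0.5 0 0 255; 0 0.5 0 0 255; 0 0.5 0 0 255; 0 0 0 0 255"

```text
time: 4.82
position: [0.4933, 0.0859, 0.0846]
tool_rot: [-1.568, -0.116, 0.116]
ft_force: [-0.4, 0.5, -0.1]
grip_width: 0.007
```

>>> drive_tool:
  increments: "0 0.5 0 0 255; 0 0.5 0 0 255; 0 0 0 0 255"

```text
time: 5.2
position: [0.4933, 0.0859, 0.0836]
tool_rot: [-1.568, -0.116, 0.116]
ft_force: [-0.0, 0.3, -0.2]
grip_width: 0.007
```

>>> drive_tool:
  increments: "0 0.5 0 0 255; 0 0.5 0 0 255; 0 0 0 0 255"

```text
time: 5.58
position: [0.4932, 0.0859, 0.0826]
tool_rot: [-1.568, -0.116, 0.116]
ft_force: [0.1, -0.7, 0.8]
grip_width: 0.006
```

>>> drive_tool:
  increments: "0 0.5 0 0 255; 0 0.5 0 0 255; 0 0 0 0 255; 0 0 0 0 255"

```text
time: 6.08
position: [0.4933, 0.0859, 0.0817]
tool_rot: [-1.568, -0.116, 0.116]
ft_force: [0.2, -0.3, 0.8]
grip_width: 0.005
```

```bash
python3 -c "
from h import *
from bench import ctrl,get_image
import cv2
im=get_image('side')['img'][:,:,::-1]; cv2.imwrite('pics/side2.png',cv2.resize(im[110:210,185:285],None,fx=6,fy=6,interpolation=cv2.INTER_CUBIC))
rep(ctrl.get_state())"
```

```text
6.12 ledge frame mm [ -1.7 185.5  81.7] yaw 8.46 tilt [ 0.  0. -1.] F [-0.2  0.3  0.9]
```

View pics/side2.png

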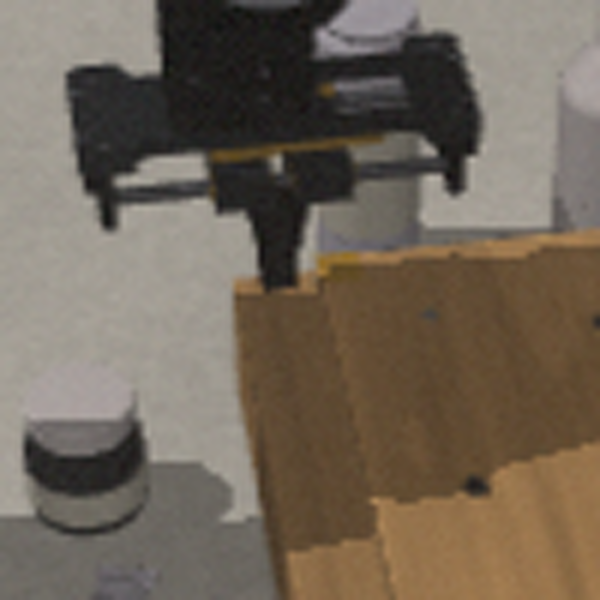

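```bash
python3 -c "
from h import *
from bench import ctrl
P=ctrl.get_state()['position'];q=proj('side',P);print(P,q,(q-[185,110])*6)
for y in(.22,.185):
  for x in (-.021,.021):
    q=proj('side',lm+ey*y+ex*x);print(x,y,(q-[185,110])*6)
for z in(.08,.1,.12,.14):
    P[2]=z; print(z,(proj('side',P)-[185,110])*6)
"
```

```text
[0.49334279 0.08590486 0.08169914] [231.3522164  163.60753751] [278.11329839 321.64522507]
-0.021 0.22 [231.65636657 277.28913219]
0.021 0.22 [312.10726881 268.74954524]
-0.021 0.185 [240.34700614 321.43857791]
0.021 0.185 [322.21243672 312.56359247]
0.08 [278.19707019 324.15042871]
0.1 [277.20189731 294.38968813]
0.12 [276.18638811 264.02078788]
0.14 [275.1499128  233.02489393]
```

```bash
python3 -c "
from h import *
import cv2
from bench import get_image,ctrl
im=get_image('side')['img'][:,:,::-1]; a=im[140:180,205:265].astype(float)*1.8
cv2.imwrite('pics/side3.png',cv2.resize(np.clip(a,0,255).astype('uint8'),None,fx=13,fy=13,interpolation=cv2.INTER_NEAREST))
b=cv2.imread('pics/side0.png')[0:60,140:200].astype(float)*1.8
cv2.imwrite('pics/side4.png',cv2.resize(np.clip(b,0,255).astype('uint8'),None,fx=9,fy=9,interpolation=cv2.INTER_NEAREST))
print((proj('side',np.array([.2842,.5839,.19]))-[140,0])*9)
print((proj('side',ctrl.get_state()['position'])-[205,140])*13)
"
```

```text
[313.30134969 473.02248241]
[342.65154215 306.94667204]
```

View pics/side3.png

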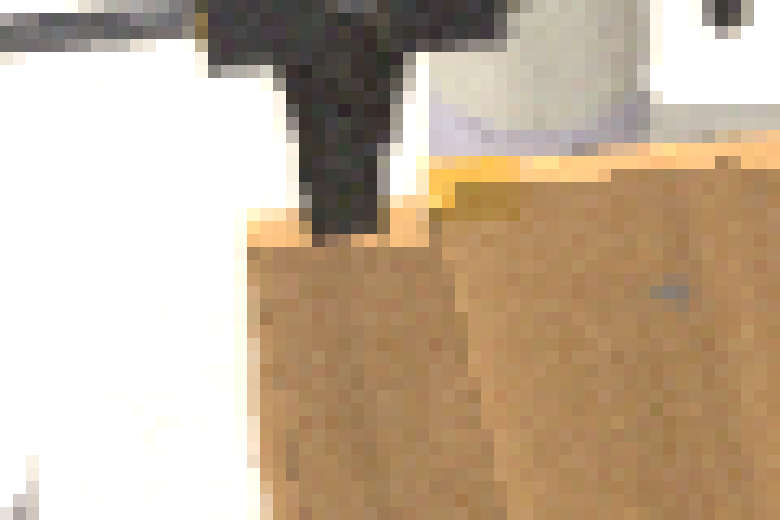

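View pics/side4.png

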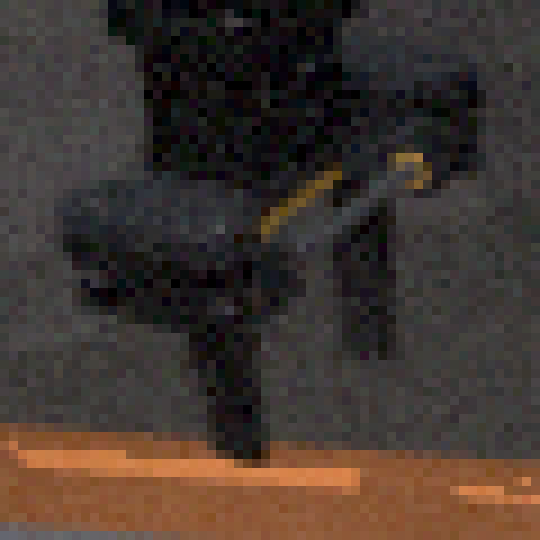

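>>> drive_tool:
  increments: "0 0.5 0 0 255; 0 0.5 0 0 255; 0 0.5 0 0 255; 0 0.5 0 0 255; 0 0 0 0 255"

```text
time: 6.8
position: [0.4933, 0.0858, 0.0796]
tool_rot: [-1.568, -0.116, 0.116]
ft_force: [0.1, 0.7, 0.5]
grip_width: 0.006
```

```bash
cat >> h.py <<'E'
def avg(k=5):
    from bench import ctrl,get_image
    F=[];Z=[];J=[]
    for i in range(k):
        s=ctrl.get_state();F.append(s['ft_force']);Z.append(s['position'][2]);J.append(s['joint_torque']);get_image('top')
    print("Favg",np.round(np.mean(F,0),2),np.round(np.array(F)[:,2],1),"z",np.round(Z,4),np.round(np.mean(J,0),2)); rep(s)
E
python3 -c "
from h import *
avg()"
```

```text
Favg [-0.06  0.06 -0.22] [ 0.5 -0.1 -0.1 -1.  -0.2] z [0.0796 0.0796 0.0797 0.0797 0.0797] [-0.000e+00 -3.120e+01  9.900e-01 -2.831e+01 -6.000e-02  3.000e-02
  0.000e+00]
7.0 ledge frame mm [ -1.7 185.4  79.7] yaw 8.46 tilt [ 0.  0. -1.] F [ 0.5 -0.3 -0.2]
```

>>> drive_tool:
  increments: "0 1 0 0 255; 0 1 0 0 255; 0 1 0 0 255; 0 1 0 0 255; 0 0 0 0 255"

```text
time: 7.68
position: [0.4933, 0.0859, 0.0756]
tool_rot: [-1.568, -0.116, 0.116]
ft_force: [0.9, -0.0, -0.5]
grip_width: 0.001
```

```bash
python3 -c "
from h import *
import cv2
from bench import get_image,ctrl
im=get_image('side')['img'][:,:,::-1]; a=im[140:180,205:265].astype(float)*1.8
cv2.imwrite('pics/side5.png',cv2.resize(np.clip(a,0,255).astype('uint8'),None,fx=13,fy=13,interpolation=cv2.INTER_NEAREST))
print((proj('side',ctrl.get_state()['position'])-[205,140])*13)
rep(ctrl.get_state())
"
```

```text
[342.94740815 326.40864328]
7.72 ledge frame mm [ -1.8 185.4  75.6] yaw 8.46 tilt [-0.  0. -1.] F [0.6 0.1 0.2]
```

View pics/side5.png

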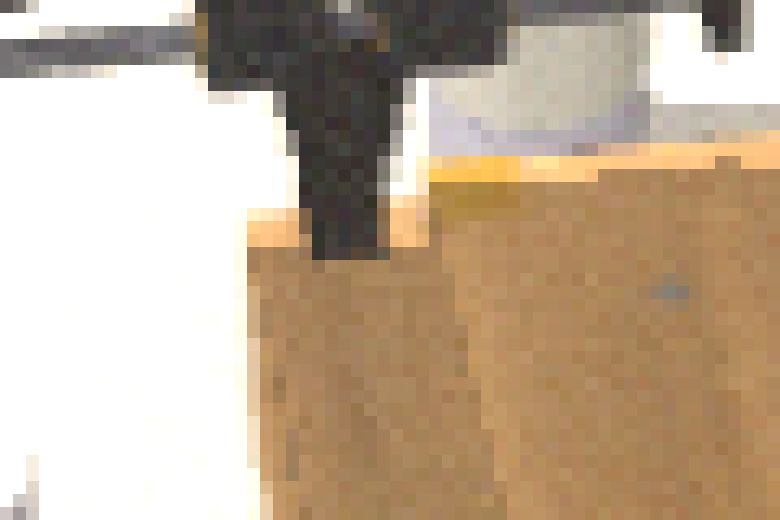

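>>> drive_tool:
  increments: "0 1.5 0 0 255; 0 1.5 0 0 255; 0 1.5 0 0 255; 0 1.5 0 0 255; 0 0 0 0 255"

```text
time: 8.35
position: [0.4932, 0.0858, 0.0695]
tool_rot: [-1.568, -0.116, 0.116]
ft_force: [0.2, -0.1, -0.0]
grip_width: 0.005
```

>>> drive_tool:
  increments: "0 1 0 0 255; 0 1 0 0 255; 0 0 0 0 255"

```text
time: 8.72
position: [0.4933, 0.0859, 0.0676]
tool_rot: [-1.568, -0.116, 0.116]
ft_force: [0.2, 0.5, -0.5]
grip_width: 0.007
```

>>> drive_tool:
  increments: "0 0.5 0 0 255; 0 0.5 0 0 255; 0 0.5 0 0 255; 0 0 0 0 255"

```text
time: 9.22
position: [0.4932, 0.0859, 0.0661]
tool_rot: [-1.568, -0.116, 0.116]
ft_force: [0.6, -0.0, -0.6]
grip_width: 0.006
```

>>> drive_tool:
  increments: "0 0.5 0 0 255; 0 0.5 0 0 255; 0 0.5 0 0 255; 0 0 0 0 255"

```text
time: 9.72
position: [0.4933, 0.0858, 0.0646]
tool_rot: [-1.568, -0.116, 0.116]
ft_force: [-0.6, 0.4, -0.2]
grip_width: 0.005
```

>>> drive_tool:
  increments: "0 0.5 0 0 255; 0 0.5 0 0 255; 0 0.5 0 0 255; 0 0 0 0 255"

```text
time: 10.22
position: [0.4933, 0.0859, 0.0631]
tool_rot: [-1.568, -0.116, 0.116]
ft_force: [0.3, -0.0, -0.0]
grip_width: 0.007
```

```bash
python3 -c "
from h import *
import cv2
from bench import get_image,ctrl
im=get_image('side')['img'][:,:,::-1]; a=im[140:180,205:265].astype(float)*1.8
cv2.imwrite('pics/side6.png',cv2.resize(np.clip(a,0,255).astype('uint8'),None,fx=13,fy=13,interpolation=cv2.INTER_NEAREST))
print((proj('side',ctrl.get_state()['position'])-[205,140])*13)
rep(ctrl.get_state())
"
```

```text
[344.36038917 365.73485881]
10.28 ledge frame mm [ -1.7 185.4  63.1] yaw 8.46 tilt [ 0.  0. -1.] F [ 0.3 -1.3  0.4]
```

View pics/side6.png

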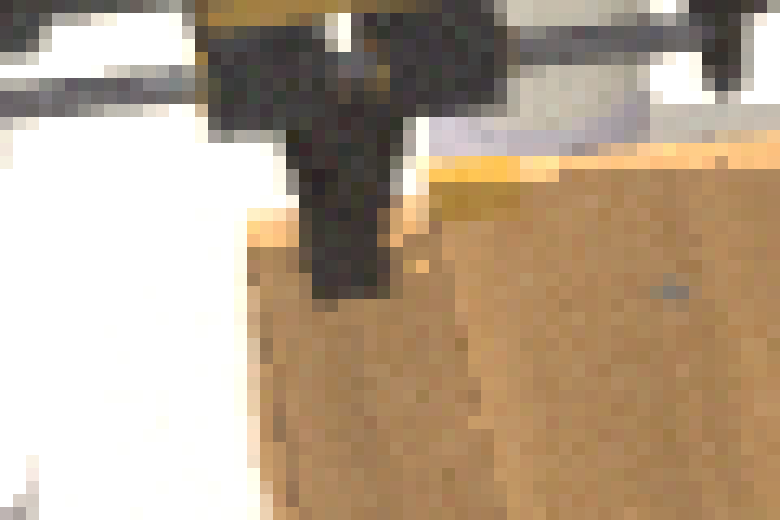

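>>> drive_tool:
  increments: "0 0.5 0 0 255; 0 0.5 0 0 255; 0 0.5 0 0 255; 0 0 0 0 255"

```text
time: 10.78
position: [0.4933, 0.0859, 0.0616]
tool_rot: [-1.568, -0.116, 0.116]
ft_force: [0.5, -0.5, -0.1]
grip_width: 0.004
```

>>> drive_tool:
  increments: "0 0.5 0 0 255; 0 0.5 0 0 255; 0 0 0 0 255"

```text
time: 11.15
position: [0.4933, 0.0858, 0.0606]
tool_rot: [-1.568, -0.116, 0.116]
ft_force: [-0.6, 0.1, -0.3]
grip_width: 0.001
```

>>> drive_tool:
  increments: "0 0.5 0 0 255; 0 0.5 0 0 255; 0 0.5 0 0 255; 0 0 0 0 255"

```text
time: 11.65
position: [0.4933, 0.0859, 0.0591]
tool_rot: [-1.568, -0.116, 0.116]
ft_force: [-0.1, 0.2, -0.5]
grip_width: 0.001
```

>>> drive_tool:
  increments: "0 0.5 0 0 255; 0 0.5 0 0 255; 0 0 0 0 255"

```text
time: 12.02
position: [0.4933, 0.0859, 0.0581]
tool_rot: [-1.568, -0.116, 0.116]
ft_force: [1.0, -0.3, 0.2]
grip_width: 0.005
```

>>> drive_tool:
  increments: "0 0.5 0 0 255; 0 0.5 0 0 255; 0 0.5 0 0 255; 0 0 0 0 255"

```text
time: 12.52
position: [0.4933, 0.0859, 0.0566]
tool_rot: [-1.568, -0.116, 0.116]
ft_force: [-0.5, -0.8, 0.1]
grip_width: 0.005
```

```bash
python3 -c "
from h import *
import cv2
from bench import get_image,ctrl
im=get_image('side')['img'][:,:,::-1]; a=im[140:180,205:265].astype(float)*1.8
cv2.imwrite('pics/side7.png',cv2.resize(np.clip(a,0,255).astype('uint8'),None,fx=13,fy=13,interpolation=cv2.INTER_NEAREST))
im=get_image('top')['img'][:,:,::-1]; a=im[150:250,150:280].astype(float)*1.4
cv2.imwrite('pics/top7.png',cv2.resize(np.clip(a,0,255).astype('uint8'),None,fx=6,fy=6,interpolation=cv2.INTER_NEAREST))
print((proj('side',ctrl.get_state()['position'])-[205,140])*13)
rep(ctrl.get_state())
"
```

```text
[345.12261027 385.9555703 ]
12.62 ledge frame mm [ -1.7 185.4  56.7] yaw 8.46 tilt [ 0.  0. -1.] F [ 0.  -0.3  0.2]
```

View pics/side7.png

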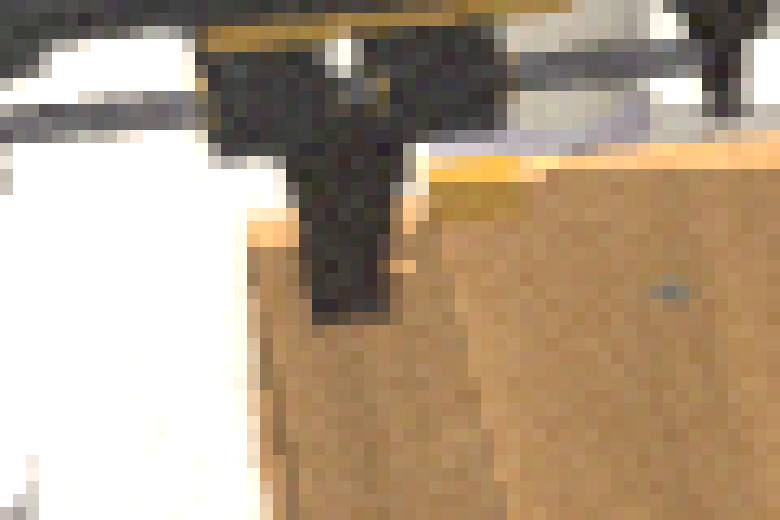

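View pics/top7.png

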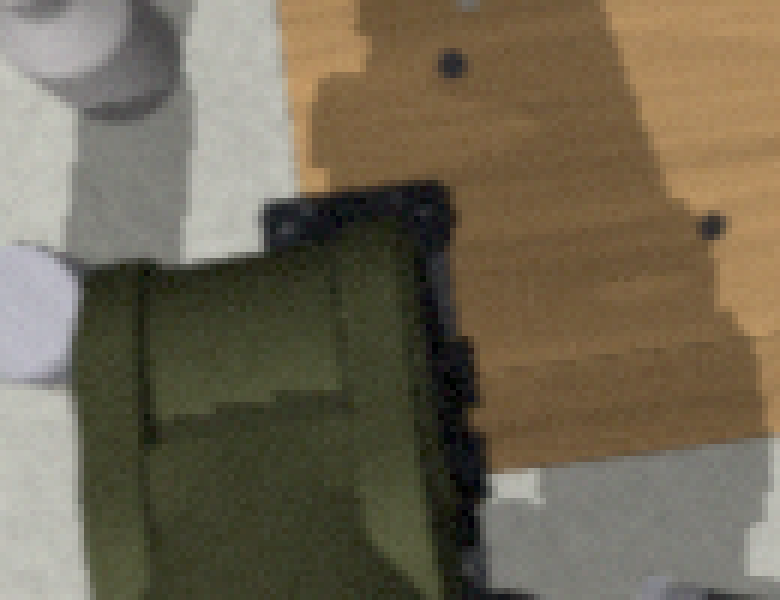

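>>> drive_tool:
  increments: "0 0.5 0 0 255; 0 0.5 0 0 255; 0 0 0 0 255"

```text
time: 13.0
position: [0.4933, 0.0859, 0.0556]
tool_rot: [-1.568, -0.116, 0.116]
ft_force: [-0.4, 0.7, -0.1]
grip_width: 0.004
```

>>> drive_tool:
  increments: "0 0.5 0 0 255; 0 0.5 0 0 255; 0 0 0 0 255"

```text
time: 13.38
position: [0.4933, 0.0859, 0.0546]
tool_rot: [-1.568, -0.116, 0.116]
ft_force: [0.3, -0.9, -0.2]
grip_width: 0.005
```

```bash
python3 -c "
from h import *
from bench import ctrl
s=ctrl.get_state();P=s['position'];print(s['joint_positions'])
M=R.from_rotvec(s['tool_rot']).as_matrix()
for z in(.1,.13,.16,.2):
  a=[]
  for w in(-.0375,0,.0375):
    Q=P+M[:,0]*.095+M[:,2]*w;Q[2]=z;a.append(np.round((proj('top',Q)-150)*6))
  print(z,a)
# side: gripper outer bar tips
for z in(.08,.1,.12,.14,.16):
  print(z,[np.round((proj('side',np.r_[(P+M[:,0]*w)[:2],z])-[205,140])*13) for w in(-.095,0,.095)])
"
```

```text
[-0.55593571  0.12009244  0.35173198  1.98909818 -0.04792495  1.0402132
 -0.03467572]
0.1 [array([461., 206.]), array([377., 217.]), array([292., 228.])]
0.13 [array([456., 196.]), array([369., 208.]), array([281., 219.])]
0.16 [array([451., 187.]), array([360., 198.]), array([270., 210.])]
0.2 [array([443., 172.]), array([348., 185.]), array([254., 197.])]
0.08 [array([-62., 357.]), array([342., 312.]), array([739., 269.])]
0.1 [array([-68., 292.]), array([340., 248.]), array([741., 205.])]
0.12 [array([-74., 226.]), array([338., 182.]), array([743., 139.])]
0.14 [array([-81., 159.]), array([336., 115.]), array([745.,  72.])]
0.16 [array([-88.,  90.]), array([334.,  46.]), array([747.,   4.])]
```

```bash
python3 -c "
from h import *
import cv2
from bench import get_image,ctrl
im=get_image('side')['img'][:,:,::-1]; a=im[90:210,165:315].astype(float)*1.5
cv2.imwrite('pics/side8.png',cv2.resize(np.clip(a,0,255).astype('uint8'),None,fx=5,fy=5,interpolation=cv2.INTER_NEAREST))
print((proj('side',ctrl.get_state()['position'])-[165,90])*5)
"
```

```text
[332.77565245 400.89705909]
```

View pics/side8.png

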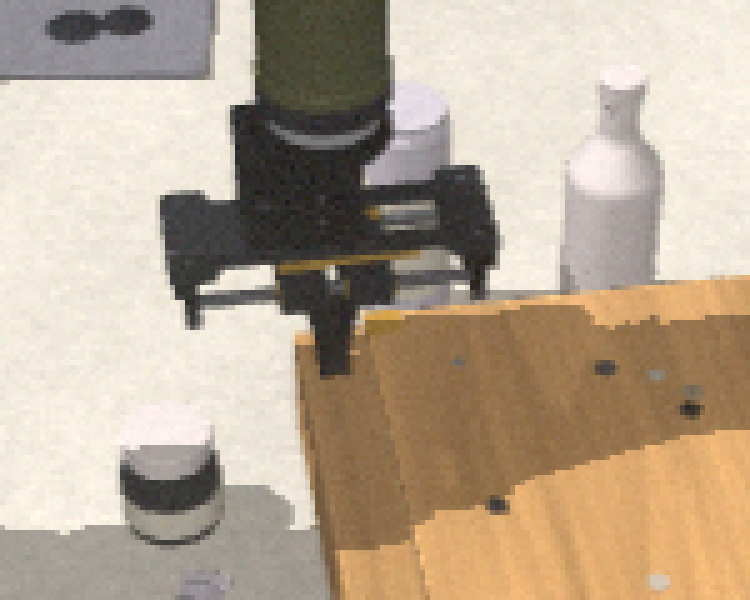

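>>> drive_tool:
  increments: "0 0.5 0 0 255; 0 0.5 0 0 255; 0 0 0 0 255"

```text
time: 13.8
position: [0.4934, 0.0859, 0.0541]
tool_rot: [-1.567, -0.116, 0.116]
ft_force: [-2.2, -0.3, 4.6]
grip_width: 0.003
```

>>> drive_tool:
  increments: "0 0.5 0 0 255; 0 0.5 0 0 255; 0 0 0 0 255"

```text
time: 14.18
position: [0.4934, 0.0859, 0.054]
tool_rot: [-1.567, -0.116, 0.116]
ft_force: [-4.2, -0.9, 11.7]
grip_width: 0.007
```

>>> drive_tool:
  increments: "0 -0.8 0 0 255; 0 0 -6 0 255; 0 0 -6 0 255; 0 0 -6 0 255; 0 0 -6 0 255; 0 0 -6 0 255"

```text
time: 14.92
position: [0.4986, 0.0571, 0.0541]
tool_rot: [-1.566, -0.118, 0.115]
ft_force: [-0.7, 4.2, 5.0]
grip_width: 0.005
```

>>> drive_tool:
  increments: "0 0 -5 0 255; 0 0 -5 0 255; 0 0 -5 0 255; 0 0 -5 0 255; 0 0 -5 0 255; 0 0 -5 0 255"

```text
time: 15.68
position: [0.503, 0.0275, 0.0541]
tool_rot: [-1.566, -0.118, 0.115]
ft_force: [-1.2, 3.7, 4.7]
grip_width: 0.006
```

```bash
python3 -c "
from h import *
from bench import ctrl
rep(ctrl.get_state())"
```

```text
15.68 ledge frame mm [ -0.7 126.2  54.1] yaw 8.48 tilt [ 0.002  0.002 -1.   ] F [-1.2  3.7  4.7]
```

>>> drive_tool:
  increments: "0 0 -6 0 255; 0 0 -8 0 255; 0 0 -8 0 255; 0 0 -8 0 255; -0.5 0 -8 0 255; 0 0 -8 0 255; 0 0 -8 0 255; 0 0 -8 0 255; -0.5 0 -8 0 255; 0 0 -8 0 255; 0 0 -8 0 255; 0 0 -8 0 255; 0 0 -8 0 255; 0 0 -8 0 255; 0 0 -8 0 255; 0 0 -8 0 255; 0 0 -6 0 255"

```text
time: 17.8
position: [0.5213, -0.1032, 0.0541]
tool_rot: [-1.566, -0.117, 0.115]
ft_force: [-1.9, 5.0, 7.2]
grip_width: 0.004
```

```bash
python3 -c "
from h import *
from bench import ctrl
rep(ctrl.get_state())"
```

```text
17.8 ledge frame mm [-1.8 -5.7 54.1] yaw 8.49 tilt [ 0.001  0.002 -1.   ] F [-1.9  5.   7.2]
```

>>> drive_tool:
  increments: "0 -0.3 -4 0 255; 0 0 -4 0 255; 0 0 -4 0 255; 0 0 -4 0 255; 0 0 -4 0 255; 0 0 -4 0 255; 0 0 -4 0 255; 0 0 -3 0 255; 0 0 -3 0 255"

```text
time: 18.92
position: [0.525, -0.139, 0.0532]
tool_rot: [-1.569, -0.115, 0.116]
ft_force: [0.5, -0.0, -0.5]
grip_width: 0.009
```

Dropped into the groove at y ≈ -41 mm (edge at about -31, agreeing with the images). Move to its middle and press.

>>> drive_tool:
  increments: "0 0 -4 0 255; 0 0 -4 0 255; 0 2 -3 0 255; 0 2 0 0 255; 0 2 0 0 255; 0 1 0 0 255; 0 1 0 0 255; 0 0 0 0 255"

```text
time: 19.92
position: [0.5272, -0.1486, 0.0457]
tool_rot: [-1.568, -0.116, 0.116]
ft_force: [-0.4, 0.4, -0.0]
grip_width: 0.006
```

```bash
python3 -c "
from h import *
from bench import ctrl
rep(ctrl.get_state())"
```

```text
19.93 ledge frame mm [ -2.6 -51.5  45.7] yaw 8.47 tilt [-0.  0. -1.] F [-0.4  0.4 -0. ]
```

>>> drive_tool:
  increments: "0 1 0 0 255; 0 1 0 0 255; 0 1 0 0 255; 0 1 0 0 255; 0 1 0 0 255"

```text
time: 20.55
position: [0.5273, -0.1487, 0.041]
tool_rot: [-1.568, -0.116, 0.116]
ft_force: [-1.3, 1.0, 5.6]
grip_width: 0.004
```

>>> drive_tool:
  increments: "0 1 0 0 255; 0 1 0 0 255; 0 1 0 0 255; 0 0 0 0 255; 0 0 0 0 255"

```text
time: 21.18
position: [0.5273, -0.1487, 0.0382]
tool_rot: [-1.567, -0.116, 0.116]
ft_force: [-3.0, 0.3, 7.6]
grip_width: 0.005
```

>>> drive_tool:
  increments: "0 1 0 0 255; 0 0 0 0 255; 0 0 0 0 255"

```text
time: 21.55
position: [0.5272, -0.1487, 0.0374]
tool_rot: [-1.567, -0.116, 0.116]
ft_force: [-4.4, 0.6, 8.3]
grip_width: 0.005
```

```bash
python3 -c "
from h import *
import cv2
from bench import get_image,ctrl
im=get_image('side')['img'][:,:,::-1]; a=im[120:290,175:375]
cv2.imwrite('pics/side9.png',cv2.resize(a,None,fx=3.5,fy=3.5,interpolation=cv2.INTER_CUBIC))
rep(ctrl.get_state())
"
```

```text
21.6 ledge frame mm [ -2.6 -51.6  37.4] yaw 8.45 tilt [ 0.  0. -1.] F [-3.8  0.6  7.7]
```

View pics/side9.png

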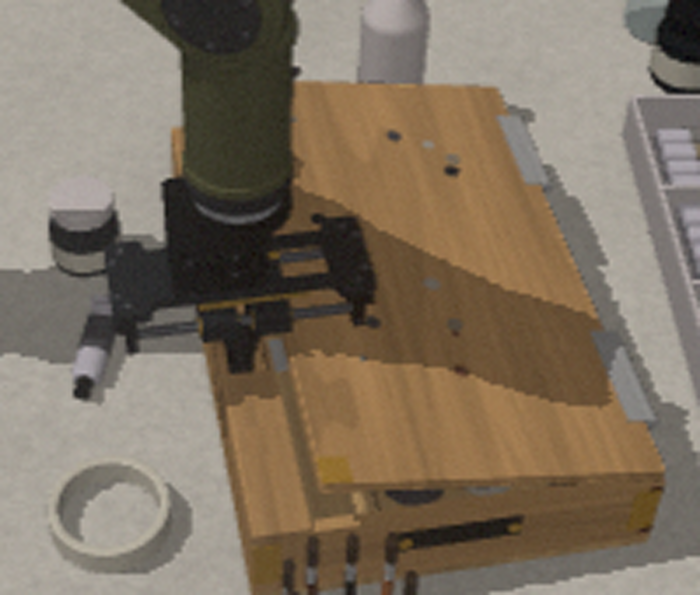

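>>> drive_tool:
  increments: "0 -4 0 0 255; 0 -6 0 0 255; -2 -8 0 0 255; -6 -8 0 0 255; -12 -6 0 0 255; -14 -4 0 0 255; -16 -2 0 0 255; -16 0 0 0 255; -16 0 0 0 255; -16 0 0 0 255; -12 0 0 0 255; 0 0 0 0 255"

```text
time: 23.1
position: [0.4177, -0.1649, 0.0748]
tool_rot: [-1.567, -0.116, 0.115]
ft_force: [-0.3, 0.9, -0.7]
grip_width: 0.006
```

```bash
python3 -c "
from h import *
import cv2
from bench import get_image,ctrl
im=get_image('side')['img'][:,:,::-1]; a=im[60:300,150:390]
cv2.imwrite('pics/side10.png',cv2.resize(a,None,fx=2.4,fy=2.4,interpolation=cv2.INTER_CUBIC))
rep(ctrl.get_state())
"
```

```text
23.15 ledge frame mm [-112.5  -51.6   74.9] yaw 8.45 tilt [ 0.001  0.    -1.   ] F [ 0.8  0.2 -0.4]
```

View pics/side10.png

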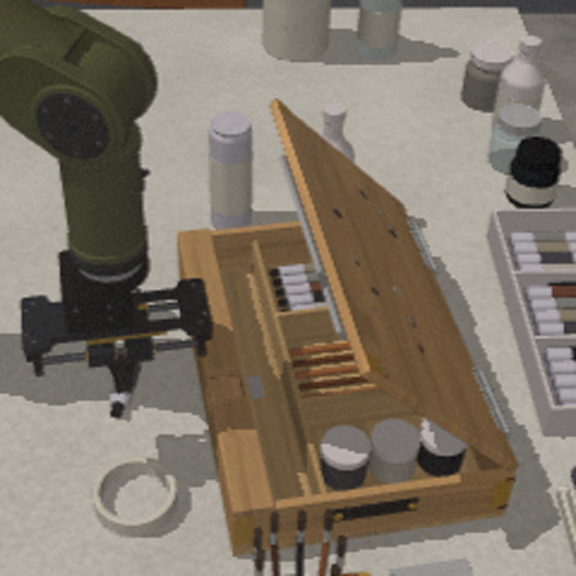

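Lid is opening, arm clear. Wait until it settles.

>>> drive_tool:
  increments: "0 -10 0 0 255; 0 -10 0 0 255; 0 0 0 0 255; 0 0 0 0 255; 0 0 0 0 255; 0 0 0 0 255; 0 0 0 0 255; 0 0 0 0 255; 0 0 0 0 255; 0 0 0 0 255; 0 0 0 0 255; 0 0 0 0 255; 0 0 0 0 255; 0 0 0 0 255; 0 0 0 0 255; 0 0 0 0 255; 0 0 0 0 255; 0 0 0 0 255; 0 0 0 0 255; 0 0 0 0 255"

```text
time: 25.65
position: [0.4184, -0.1649, 0.0948]
tool_rot: [-1.568, -0.116, 0.116]
ft_force: [-0.2, 0.6, -1.0]
grip_width: 0.006
```

>>> drive_tool:
  increments: "0 0 0 0 255; 0 0 0 0 255; 0 0 0 0 255; 0 0 0 0 255; 0 0 0 0 255; 0 0 0 0 255; 0 0 0 0 255; 0 0 0 0 255; 0 0 0 0 255; 0 0 0 0 255; 0 0 0 0 255; 0 0 0 0 255; 0 0 0 0 255; 0 0 0 0 255; 0 0 0 0 255; 0 0 0 0 255; 0 0 0 0 255; 0 0 0 0 255; 0 0 0 0 255; 0 0 0 0 255"

```text
time: 28.15
position: [0.4184, -0.1649, 0.0948]
tool_rot: [-1.568, -0.116, 0.116]
ft_force: [-0.2, 0.3, 0.4]
grip_width: 0.008
```

```bash
python3 -c "
from h import *
import cv2
from bench import get_image,ctrl
im=get_image('side')['img'][:,:,::-1]; cv2.imwrite('pics/side11.png',im)
b=get_image('top')['img'][:,:,::-1]; cv2.imwrite('pics/top11.png',b)
rep(ctrl.get_state())
def P(y,th): # upper front edge: hinge chest x=148,z88; ledge frame x=148+129
    r=.255;t=.006
    x=.277-r*np.cos(th)+t*np.sin(th); z=.088+r*np.sin(th)+t*np.cos(th)
    Q=lm+ex*x+ey*y;Q[2]=z;return Q
for th in(1.0,1.1,1.2):
  print(th,[np.round(proj(n,P(y,th)),1) for n in('side','top') for y in(.22,-.22)])
"
```

```text
28.25 ledge frame mm [-112.6  -51.6   94.8] yaw 8.46 tilt [ 0.  0. -1.] F [ 0.6 -0.2 -0.4]
1.0 [array([279.1,  90.1]), array([323.5, 201.4]), array([182.4, 151.7]), array([390.2, 125.1])]
1.1 [array([287.2,  85.6]), array([334.4, 196.1]), array([180. , 139.8]), array([390.5, 113. ])]
1.2 [array([295.6,  81.9]), array([345.8, 191.5]), array([177.8, 127.4]), array([390.4, 100.5])]
```

View pics/side11.png

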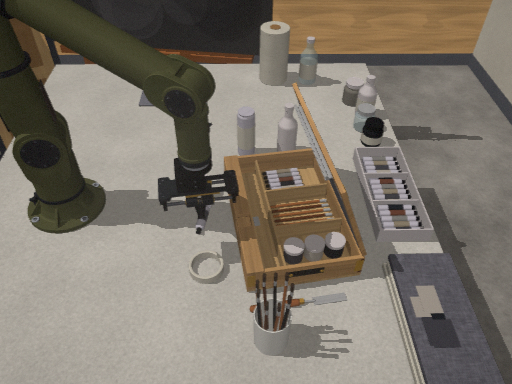

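View pics/top11.png

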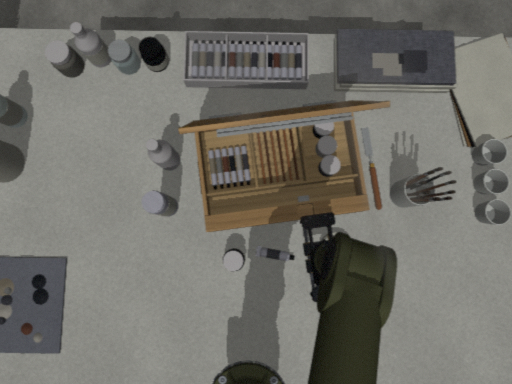

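```bash
python3 -c "
import cv2,numpy as np
for n in('side','top'):
  a=cv2.imread(f'pics/{n}0.png',0).astype(float);b=cv2.imread(f'pics/{n}11.png',0).astype(float)
  R={'top':[('can',140,185,170,218),('bottle',142,135,182,172),('jar',220,245,248,274),('tape',322,240,352,265),('knife',362,125,384,210),('pot',400,165,460,210)],'side':[('tape',185,248,228,285),('can',235,104,256,150),('pot',248,300,295,355)]}[n]
  for k,x0,y0,x1,y1 in R:
    (dx,dy),r=cv2.phaseCorrelate(a[y0:y1,x0:x1].copy(),b[y0:y1,x0:x1].copy());print(n,k,round(dx,2),round(dy,2),round(r,2))
from bench import workorder
print(workorder.close_job())
"
```

```text
side tape 0.28 -0.05 0.8
side can -0.33 -0.47 0.76
side pot -0.01 -0.02 0.99
top can 0.11 0.27 0.75
top bottle 0.13 -0.11 0.88
top jar 0.05 -0.38 0.86
top tape 5.69 10.85 0.61
top knife 0.0 0.07 0.94
top pot 0.09 0.6 0.98
the job is handed in; nothing more can be done
None
```

The chest is open and the job is handed in, at about 28 s of the 54 s allowed; it reported no verdict.

**What I did:** I touched the ledge 185 mm left of its middle and ran the closed fingertip along it at about 5–7 N. It dropped into the groove at about y = -41 mm. I moved to the groove's middle, at about y = -52 mm, and pressed until the lid came free. The pad went down roughly 6–7 mm and the wrist force was about 8 N. Then I drew back and waited for the lid to rise.

**Last checks:**
- **Lid:** its front edge lies within about 2 px of where 1.2 rad (fully open) should put it in the side view and 3 px in the top view. I did not check its speed separately; the last picture came about 5 s after I drew back.
- **Robot:** the wrist force is within the sensor noise of zero, so it is touching nothing.
- **Loose things:** the bottle, can, jar, pot and knife moved less than 1 px between the first and last pictures. The tube was partly hidden and I checked it only by eye.

**Disagreements:**
- **Fingertip height:** the reported TCP height was about 31 mm too low. The fingertip met the 85 mm ledge at a reading of 54 mm, and the pictures also showed it 20–30 mm above its reported position. I went by contact force instead.
- **Tape:** the top-view check showed a shift of about 12 px, at a low match of 0.61, with the gripper beside that patch of the picture. The clear side view showed 0.3 px, so I took the tape as unmoved.
- **Catch:** I could not measure its return directly. Nothing was pressing on it at the end.

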